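# Lock the blue bayonet cap on the spice jar

## Task

The blue cap on its spice jar is still up on its spring. Push it down and, holding it down, turn it a quarter-turn clockwise, seen from above, so that it locks; then let go of it. Leave the cap of the green-capped jar as it is; that jar is still to be filled.

Things in the scene. Friction and masses are not known exactly. Their poses are not given: they have to be found in the camera images.
- blue_grip (a point): Middle of the upright grip bar on the blue cap, on the turning axis; moves with the cap. Bar 62 mm long (x axis), 16 thick (y), 26 tall (z up), white line on top. The point is 13 mm above the cap disc's top (disc 86 mm across, 8 thick) and, unpressed, 154 above the trolley. Pale clear-plastic jar 92 across, fixed in a holder; white lock ring 114 across, its top 21 mm below the unpressed disc top.
- blue_press (a joint): How far the blue cap is pushed down, m: 0 = up on its spring (start), 0.011 = hard stop. Spring about 3 N at first, 6.5 N at the stop. The cap turns only while pushed down 8 mm or more, when its two lugs are below the lock ring. Let go at the end of the turn, the lugs spring up into notches and the cap stays about 4 mm down, locked.
- blue_turn (a joint): Turn of the blue cap on its jar, rad, growing clockwise seen from above: 0 = unlocked (start), 1.45 = hard stop. The notches take the lugs from 1.13 to 1.45; let go sooner and it does not lock. Seal friction 0.15 N m, more if turned fast (0.2 N m per rad/s).
- green_grip (a point): The same point on the same kind of cap, in green, on a second identical jar. To be left alone: this cap must stay up on its spring, unlocked.

How it is judged:
By the outcome, as a careful person would: the job done as asked, in the order asked, and still so for the second after the job is handed in, with the robot touching nothing.
It also fails if it takes over 40 s, if anything falls off the work surface, if the arm or the gripper's body presses on something with over 40 N, if the wrist force passes 120 N, or if a joint passes its speed limit or range.

## Robot

A 6-joint arm with a two-finger parallel gripper is mounted at the origin on the work surface. World frame = base frame: x ahead of the robot, y to its left, z up, the work surface at z = 0. Lengths are in m, angles in rad, forces in N, time in s.
With the tool pointing down it reaches from about 0.3 to 0.775 m from the base axis. Payload 14.6 kg.
Tool frame: the origin (TCP) lies where the fingers leave the gripper's body, on its centre line; the fingertips stand 73 mm ahead of it and the grasp point (between the pads) lies 54 mm ahead of it; z points along the fingers, y is the line along which they close (so a half turn about z gives the same grasp; the last joint's range is limited). The gripper opens to 85 mm and grips with 20 to 120 N. Pads are 22 mm wide; open, the fingers measure 114 mm over their backs; the gripper's body (76 mm by 85 mm) begins 54 mm behind the grasp point. The pads swing forward as they close: fully open they stand 13 mm farther back than shut.
Start: joints at [-1.211, 0.3, 1.521, -0, 1.321, -0.067], TCP at [0.228, -0.501, 0.304] pointing down, gripper open.
Joint ranges: [-3.03, 3.03], [-0.79, 2.21], [0.23, 2.52], [-1.04, 4.18], [0, 3.07], [-2.55, 2.55]. Speed limits (rad/s): [2.22, 2.22, 2.57, 3.14, 3.14, 3.14].

## Interface

Orientations are given as a 3x3 rotation matrix whose columns are the frame's x, y, z axes.
In Python, from rig import r gives the robot as it stands. The module is installed in compiled form; this text tells all that it offers.
- The arm moves only by the shell command python3 -m jog 'ROWS'. ROWS is text: rows parted by semicolons, each of 7 numbers parted by spaces: the opening, from -1 (shut) to 1 (fully open), then the shift along the tool's x, y, z scaled (see below), then the turn, a rotation vector about the tool's x, y, z scaled (see below). In form: fingers tx ty tz wx wy wz; .... A call has 1 to 10 rows; each row shifts and turns the commanded pose from where the row before left it, along the tool's axes as they then stand; what a row does not reach is not made up. The controller multiplies each number of a shift by 60 mm and each number of a turn by 5 degrees. A row lasts 1/8 s, in which the tool goes at most 62.5 mm and 10.7 degrees, less where a joint would pass 70% of its speed; a pose out of reach is approached as far as the arm can. A call with a number of a shift or a turn outside -1 to 1 is refused whole. A call with a gripper value outside its range is refused whole. The fingers move at their own pace and stop on an object; the grip force is fixed at half the most. Time passes only in rows, so rows that do not move let the fingers close. It gives the time, the measured TCP pose, the force, the opening and the grip force at its end, in the units of the state.
- r.state(): the state, without advancing time (a new reading comes with each control period).
- r.get_image(name): name is "scene" or "top"; returns a dict with "pixels" (420x560x3 uint8, red, green, blue), "range_z" (420x560 float32, m along the optical axis (not along the pixel's ray), 0 where there is no reading), "fx", "fy", "cx", "cy" (pixels), "dist" ([k1, k2, p1, p2, k3] as OpenCV has them; the pictures are not rectified), "world_to_cam" (4x4, takes a point from world to camera coordinates). Camera axes: x right, y down, z forward; pixel columns grow to the right and rows downward; lengths in m; the calibration is good to about 2 mm. A picture is of the moment at which its call begins.
- r.close_job(): hands the job in; it is judged then, once.
The state is a dict: "time_s": time; "joint_pos": joint angles; "joint_velocities": joint speeds; "effort": joint torques, N m; "tool_pos": TCP position; "ee_rot": TCP orientation; "wrist_force": force on the tool from outside, world axes, zero at the start; "moment": the same for the moment, N m; "width": opening from 0.0 (shut) to 1.0 (fully open); "grasp_force": force on a finger pad.
Only numpy, scipy, OpenCV 4.12 (cv2) and the standard library are available. Lean on these libraries where they do the work, as an engineer would, in place of code of your own. Each camera call takes 0.05 s, during which the arm holds its last target. There are 200 camera calls.

## Working session

There is one attempt and no reset: what is moved stays moved. The work goes in short steps, Python scripts to look and compute and a shell command to move; the robot and the scene stay as the last step left them, time stands still between calls to the robot, and variables do not carry over. Pictures are saved under pics/ and viewed, at most 10 in all, crops included, and the job is handed in when it is done.

```bash
mkdir -p pics; python3 - <<'E'
from rig import r
import cv2,pickle
for n in("scene","top"):
    d=r.get_image(n); pickle.dump(d,open(f"{n}.pkl","wb")); cv2.imwrite(f"pics/{n}1.png",d["pixels"][:,:,::-1])
s=r.state();print(s)
E
```

```text
{'time_s': 0.1, 'joint_pos': array([-1.21060146e+00,  3.00425580e-01,  1.52151544e+00,  1.72067932e-05,
        1.32071118e+00, -6.65802993e-02]), 'joint_velocities': array([-6.17069251e-04, -3.87767417e-04, -2.95380999e-03, -1.92257850e-05,
       -8.64096797e-04, -7.33531946e-04]), 'effort': array([ 8.94997193e-04, -5.44381320e+01, -3.62373304e+01, -4.82637154e-05,
        2.99973362e-03,  6.68570436e-06]), 'tool_pos': array([ 0.22762818, -0.50053819,  0.30337401]), 'ee_rot': array([[ 9.10307143e-01,  4.13933300e-01, -3.57842513e-04],
       [ 4.13933445e-01, -9.10306601e-01,  9.97429513e-04],
       [ 8.71228881e-05, -1.05609019e-03, -9.99999439e-01]]), 'wrist_force': array([0.29380271, 0.70781657, 0.6286829 ]), 'moment': array([-0.01486709,  0.01142566,  0.05113144]), 'grasp_force': 0.0, 'width': 0.9984493167315575}
```

View pics/scene1.png

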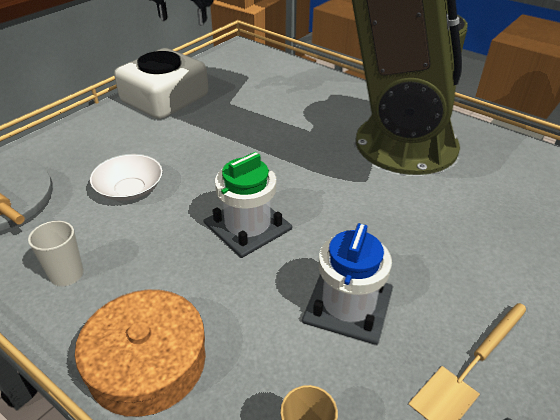

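View pics/top1.png

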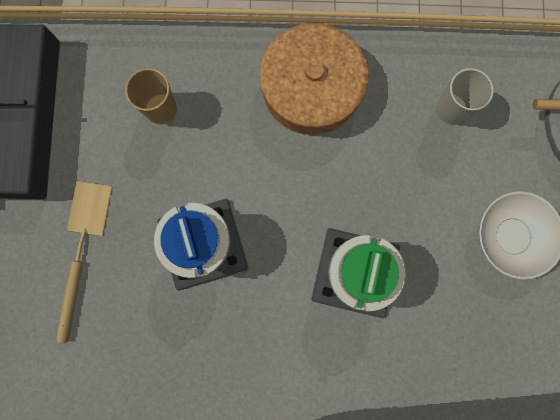

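The scene view shows the blue cap at about (357,245) and the green one at (245,170). The top view has the blue bar's white line running from about (181,219) to (193,258), with the green cap at (370,272). Next I'll measure the blue bar in an enlarged crop and from the depth.

```bash
cat > h.py <<'E'
import numpy as np,cv2
def pts(d,uv):
    "world points of pixels uv (N,2), by depth"
    uv=np.asarray(uv,float).reshape(-1,2)
    K=np.array([[d["fx"],0,d["cx"]],[0,d["fy"],d["cy"]],[0,0,1]])
    n=cv2.undistortPoints(uv.reshape(-1,1,2),K,np.array(d["dist"],float)).reshape(-1,2)
    i=uv.round().astype(int); z=d["range_z"][i[:,1],i[:,0]]
    p=np.c_[n*z[:,None],z,np.ones(len(z))]
    return (np.linalg.inv(d["world_to_cam"])@p.T).T[z>0,:3]
E
python3 - <<'E'
import pickle,cv2,numpy as np
from h import pts
for n,(x0,x1,y0,y1) in {"top":(140,260,195,295),"scene":(300,410,215,300)}.items():
    d=pickle.load(open(n+".pkl","rb")); im=d["pixels"]
    if n=="top": cv2.imwrite("pics/c1.png",cv2.resize(im[y0:y1,x0:x1,::-1],None,fx=6,fy=6,interpolation=cv2.INTER_CUBIC))
    hsv=cv2.cvtColor(im,cv2.COLOR_RGB2HSV); m=np.zeros(im.shape[:2],bool); m[y0:y1,x0:x1]=1
    b=m&(hsv[...,0]>100)&(hsv[...,0]<130)&(hsv[...,1]>150)
    P=pts(d,np.argwhere(b)[:,::-1]); 
    h=P[:,2]; print(n,len(P),np.percentile(h,[2,25,50,75,90,98]).round(4))
    Pa=pts(d,np.argwhere(m)[:,::-1]); zt=np.percentile(h,98)
    T=Pa[Pa[:,2]>zt-.010]; c,s,a=cv2.minAreaRect((T[:,:2]*1000).astype(np.float32)); print("bar top",len(T),T.mean(0).round(4),c,s,a)
    w,v=np.linalg.eigh(np.cov(T[:,:2].T)); print("axis deg",np.degrees(np.arctan2(v[1,1],v[0,1])))
    D=P[(abs(P[:,2]-(zt-.026))<.004)]; print("disc",cv2.minEnclosingCircle((D[:,:2]*1000).astype(np.float32)),D.mean(0).round(4))
E
```

```text
top 2380 [0.1222 0.1391 0.1401 0.1414 0.1645 0.1668]
bar top 520 [0.5071 0.1582 0.1657] (507.3856506347656, 159.08250427246094) (62.25251770019531, 16.521562576293945) 18.45665168762207
axis deg -161.58442593759872
disc ((507.232666015625, 159.2523651123047), 42.66910171508789) [0.506  0.1583 0.1399]
scene 2092 [0.1188 0.1408 0.1424 0.1435 0.1622 0.1691]
bar top 348 [0.5129 0.1621 0.1678] (508.7862548828125, 160.25718688964844) (64.34556579589844, 15.94340705871582) 18.383668899536133
axis deg -161.78974708790244
disc ((508.15240478515625, 161.35787963867188), 44.225013732910156) [0.5132 0.1632 0.1424]
```

View pics/c1.png

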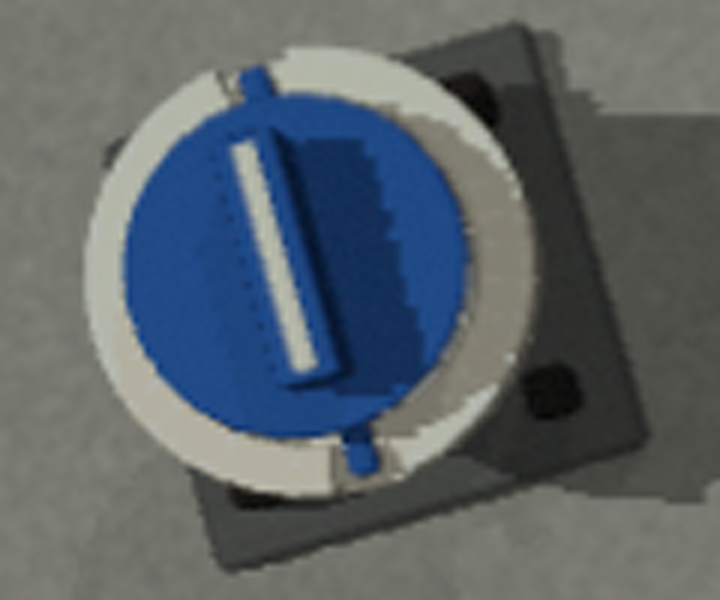

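The blue bar is centred at (0.5075, 0.1595), with its top at z≈0.166 and its axis at 18.4° (+180°). The clockwise turn needs wrist range, so I'll start it from yaw 198°. First move: translate, which is (8.8, −8.08) units in tool axes.

```bash
python3 -m jog '0.2 .55 -.505 0 0 0 0; 0.2 .55 -.505 0 0 0 0; 0.2 .55 -.505 0 0 0 0; 0.2 .55 -.505 0 0 0 0; 0.2 .55 -.505 0 0 0 0; 0.2 .55 -.505 0 0 0 0; 0.2 .55 -.505 0 0 0 0; 0.2 .55 -.505 0 0 0 0' && python3 -m jog '0.2 .55 -.505 0 0 0 0; 0.2 .55 -.505 0 0 0 0; 0.2 .55 -.505 0 0 0 0; 0.2 .55 -.505 0 0 0 0; 0.2 .55 -.505 0 0 0 0; 0.2 .55 -.505 0 0 0 0; 0.2 .55 -.505 0 0 0 0; 0.2 .55 -.505 0 0 0 0;0.2 0 0 0 0 0 0'
python3 -c "from rig import r;print(r.state()['joint_pos'])"
```

```text
time_s: 1.1
tool_pos: [0.3679, -0.1693, 0.3038]
ee_rot: [[0.91, 0.414, -0.0], [0.414, -0.91, 0.0], [-0.0, -0.0, -1.0]]
wrist_force: [0.8, -0.7, -0.6]
width: 0.598
grasp_force: 0.0
time_s: 2.22
tool_pos: [0.5079, 0.1613, 0.303]
ee_rot: [[0.909, 0.416, -0.001], [0.416, -0.909, -0.0], [-0.001, -0.0, -1.0]]
wrist_force: [-0.3, -0.7, -0.5]
width: 0.602
grasp_force: 0.0
[2.38651469e-01 2.62919570e-01 1.57029832e+00 2.12429013e-04
 1.30964808e+00 1.37985069e+00]
```

```bash
python3 -m jog '0.2 0 0 0 0 0 -1;0.2 0 0 0 0 0 -1;0.2 0 0 0 0 0 -1;0.2 0 0 0 0 0 -1;0.2 0 0 0 0 0 -1;0.2 0 0 0 0 0 -1;0.2 0 0 0 0 0 -1;0.2 0 0 0 0 0 -1;0.2 0 0 0 0 0 -1;0.2 0 0 0 0 0 -1' && python3 -m jog '0.2 0 0 0 0 0 -1;0.2 0 0 0 0 0 -1;0.2 0 0 0 0 0 -1;0.2 0 0 0 0 0 -1;0.2 0 0 0 0 0 -1;0.2 0 0 0 0 0 -1;0.2 0 0 0 0 0 -1;0.2 0 0 0 0 0 -1;0.2 0 0 0 0 0 -1;0.2 0 0 0 0 0 -1' && python3 -m jog '0.2 0 0 0 0 0 -1;0.2 0 0 0 0 0 -1;0.2 0 0 0 0 0 -1;0.2 0 0 0 0 0 -1;0.2 0 0 0 0 0 -1;0.2 0 0 0 0 0 -1;0.2 0 0 0 0 0 -1;0.2 0 0 0 0 0 -1;0.2 0 0 0 0 0 -1;0.2 0 0 0 0 0 -1' && python3 -m jog '0.2 0 0 0 0 0 -1;0.2 0 0 0 0 0 -1;0.2 0 0 0 0 0 -1;0.2 0 0 0 0 0 -1;0.2 0 0 0 0 0 -.8;0.2 0 0 0 0 0 0'
python3 - <<'E'
from rig import r
import numpy as np
s=r.state();R=s['ee_rot'];print(s['joint_pos'],np.degrees(np.arctan2(R[1,0],R[0,0])))
print("shift to bar, units",R.T@(np.array([.5075,.1595,.218])-s['tool_pos'])/.06,s['tool_pos'])
E
```

```text
time_s: 3.48
tool_pos: [0.5074, 0.1584, 0.3037]
ee_rot: [[0.266, 0.964, -0.0], [0.964, -0.266, -0.0], [-0.0, -0.0, -1.0]]
wrist_force: [0.4, 1.1, 0.2]
width: 0.597
grasp_force: 0.0
time_s: 4.72
tool_pos: [0.5074, 0.1584, 0.3037]
ee_rot: [[-0.568, 0.823, -0.0], [0.823, 0.568, -0.0], [0.0, -0.001, -1.0]]
wrist_force: [0.3, 0.5, -0.6]
width: 0.602
grasp_force: 0.0
time_s: 5.98
tool_pos: [0.5073, 0.1584, 0.3038]
ee_rot: [[-0.996, 0.094, -0.0], [0.094, 0.996, -0.0], [0.0, -0.0, -1.0]]
wrist_force: [-0.1, 0.3, -0.1]
width: 0.599
grasp_force: 0.0
time_s: 6.72
tool_pos: [0.5074, 0.1586, 0.3038]
ee_rot: [[-0.949, -0.316, -0.0], [-0.316, 0.949, -0.0], [0.0, -0.0, -1.0]]
wrist_force: [0.5, -0.3, 0.4]
width: 0.602
grasp_force: 0.0
[ 2.33993035e-01  2.59216830e-01  1.57321488e+00 -1.03250456e-04
  1.30957036e+00 -1.65782309e+00] -161.60539191582424
shift to bar, units [-0.00685462  0.01459799  1.42948291] [0.5074183  0.15855555 0.30376919]
```

```bash
python3 -m jog '0.2 0 .015 .3 0 0 0;0.2 0 0 .3 0 0 0;0.2 0 0 .3 0 0 0;0.2 0 0 .25 0 0 0;0.2 0 0 .15 0 0 0;0.2 0 0 .1 0 0 0;0.2 0 0 0 0 0 0'
python3 -m jog '-1 0 0 0 0 0 0;-1 0 0 0 0 0 0;-1 0 0 0 0 0 0;-1 0 0 0 0 0 0;-1 0 0 0 0 0 0;-1 0 0 0 0 0 0;-1 0 0 0 0 0 0'
python3 - <<'E'
from rig import r
import cv2
d=r.get_image("scene");cv2.imwrite("pics/s2.png",cv2.resize(d["pixels"][170:350,270:450,::-1],None,fx=3,fy=3,interpolation=cv2.INTER_CUBIC))
E
```

```text
time_s: 7.6
tool_pos: [0.5073, 0.1601, 0.2198]
ee_rot: [[-0.949, -0.316, -0.0], [-0.316, 0.949, -0.0], [0.0, 0.0, -1.0]]
wrist_force: [0.2, -0.8, 0.5]
width: 0.603
grasp_force: 0.0
time_s: 8.48
tool_pos: [0.5079, 0.1589, 0.2205]
ee_rot: [[-0.949, -0.316, 0.002], [-0.316, 0.949, -0.002], [-0.001, -0.002, -1.0]]
wrist_force: [2.8, -12.1, 3.2]
width: 0.174
grasp_force: 60.7
```

View pics/s2.png

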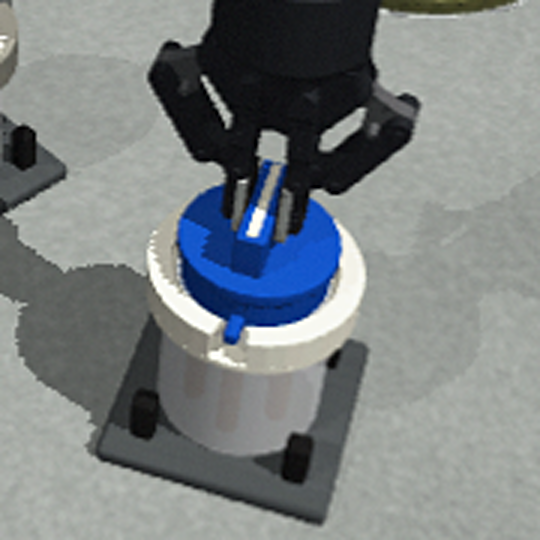

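The grip is on the bar, at crop (265,210), with 60 N on the pads and the cap still up. There is a 12 N side load, so I'll relieve it by shifting −y about 1 mm and then press.

```bash
python3 -m jog '-1 0 -.02 0 0 0 0;-1 0 0 0 0 0 0'; python3 -m jog '-1 0 0 .05 0 0 0;-1 0 0 .05 0 0 0;-1 0 0 .05 0 0 0;-1 0 0 .02 0 0 0;-1 0 0 0 0 0 0;-1 0 0 0 0 0 0'; python3 -c "
from rig import r
s=r.state();print(s['tool_pos'],s['wrist_force'],s['moment'])"
```

```text
time_s: 8.78
tool_pos: [0.508, 0.1586, 0.2204]
ee_rot: [[-0.949, -0.316, 0.001], [-0.316, 0.949, -0.0], [-0.001, -0.001, -1.0]]
wrist_force: [0.4, -5.5, 3.7]
width: 0.171
grasp_force: 60.7
time_s: 9.52
tool_pos: [0.508, 0.1586, 0.2103]
ee_rot: [[-0.949, -0.316, 0.001], [-0.316, 0.949, -0.001], [-0.001, -0.001, -1.0]]
wrist_force: [0.4, -5.8, 5.7]
width: 0.175
grasp_force: 61.1
[0.50802663 0.15862843 0.21032432] [ 0.36817405 -5.81457953  5.72094258] [-0.90694934  0.05273198 -0.04683864]
```

Pressed 10.1 mm, and the 5.7 N reading fits the spring. Turning clockwise now (+z about the tool).

```bash
python3 -m jog '-1 0 -.008 0 0 0 .4;-1 0 0 0 0 0 .8;-1 0 0 0 0 0 .8;-1 0 0 0 0 0 .8;-1 0 0 0 0 0 .8;-1 0 0 0 0 0 .8;-1 0 0 0 0 0 .8'; python3 -c "
from rig import r
s=r.state();print(s['tool_pos'],s['wrist_force'],s['moment'])"
```

```text
time_s: 10.4
tool_pos: [0.5081, 0.1586, 0.2104]
ee_rot: [[-0.991, 0.133, 0.001], [0.133, 0.991, 0.0], [-0.001, 0.0, -1.0]]
wrist_force: [-0.9, -2.8, 6.0]
width: 0.172
grasp_force: 61.1
[0.50808289 0.15859306 0.21035916] [-0.89054725 -2.84103706  6.00699846] [-0.32894673  0.10649704  0.26369455]
```

Turning freely: 26° done, depth held. I'll continue to about 78°.

```bash
python3 -m jog '-1 0 0 0 0 0 .8;-1 0 0 0 0 0 .8;-1 0 0 0 0 0 .8;-1 0 0 0 0 0 .8;-1 0 0 0 0 0 .8;-1 0 0 0 0 0 .8;-1 0 0 0 0 0 .8'; python3 -m jog '-1 0 0 0 0 0 .8;-1 0 0 0 0 0 .8;-1 0 0 0 0 0 .8;-1 0 0 0 0 0 .8;-1 0 0 0 0 0 .8;-1 0 0 0 0 0 .6;-1 0 0 0 0 0 0;-1 0 0 0 0 0 0'; python3 -c "
from rig import r
import numpy as np
s=r.state();R=s['ee_rot'];print(s['tool_pos'],s['wrist_force'],s['moment'],np.degrees(np.arctan2(R[1,0],R[0,0]))-198.4)"
```

```text
time_s: 11.28
tool_pos: [0.5081, 0.1586, 0.2104]
ee_rot: [[-0.813, 0.583, 0.001], [0.583, 0.813, 0.0], [-0.001, 0.001, -1.0]]
wrist_force: [-0.2, -2.4, 7.0]
width: 0.171
grasp_force: 61.1
time_s: 12.28
tool_pos: [0.5082, 0.1586, 0.2105]
ee_rot: [[-0.522, 0.853, 0.002], [0.853, 0.522, 0.0], [-0.001, 0.002, -1.0]]
wrist_force: [0.3, -3.2, 6.5]
width: 0.172
grasp_force: 61.1
[0.50823205 0.15862195 0.2104721 ] [ 0.32551624 -3.16276143  6.491054  ] [-0.32647344 -0.18500789 -0.08254754] -76.94027945870404
```

At 77° (1.34 rad), well inside the notch range. I'll ease up 6 mm so the lugs seat, then open and retreat.

```bash
python3 -m jog '-1 0 0 -.05 0 0 0;-1 0 0 -.05 0 0 0;-1 0 0 0 0 0 0'; python3 -m jog '.2 0 0 0 0 0 0;.2 0 0 0 0 0 0;.2 0 0 0 0 0 0;.2 0 0 0 0 0 0;.2 0 0 0 0 0 0'; python3 -m jog '.2 0 0 -.2 0 0 0;.2 0 0 -.5 0 0 0;.2 0 0 -.8 0 0 0;.2 0 -.6 -.7 0 0 0;.2 0 -.8 0 0 0 0;.2 0 -.8 0 0 0 0;.2 0 -.8 0 0 0 0;.2 0 -.4 0 0 0 0;.2 0 0 0 0 0 0'
python3 - <<'E'
from rig import r
import cv2,numpy as np
from h import pts
d=r.get_image("top");im=d["pixels"];cv2.imwrite("pics/t3.png",cv2.resize(im[170:320,130:430,::-1],None,fx=2.6,fy=2.6,interpolation=cv2.INTER_CUBIC))
hsv=cv2.cvtColor(im,cv2.COLOR_RGB2HSV)
for n,l,h in(("blue",100,130),("green",50,80)):
    m=(hsv[...,0]>l)&(hsv[...,0]<h)&(hsv[...,1]>150); m[:190]=0;m[300:]=0
    P=pts(d,np.argwhere(m)[:,::-1]);print(n,len(P),np.percentile(P[:,2],[25,50,95,98]).round(4))
    if n=="blue": print(P[P[:,2]>.1,:2].mean(0))
    T=P[P[:,2]>np.percentile(P[:,2],98)-.01];print(cv2.minAreaRect((T[:,:2]*1000).astype(np.float32)))
E
```

```text
time_s: 12.65
tool_pos: [0.5082, 0.1586, 0.2161]
ee_rot: [[-0.522, 0.853, 0.002], [0.853, 0.522, 0.0], [-0.0, 0.002, -1.0]]
wrist_force: [2.6, -2.0, 4.0]
width: 0.167
grasp_force: 61.0
time_s: 13.28
tool_pos: [0.5078, 0.1585, 0.2156]
ee_rot: [[-0.522, 0.853, -0.0], [0.853, 0.522, 0.0], [0.0, -0.0, -1.0]]
wrist_force: [-0.0, -0.0, -0.4]
width: 0.598
grasp_force: 0.0
time_s: 14.4
tool_pos: [0.3331, 0.0516, 0.3488]
ee_rot: [[-0.521, 0.854, 0.003], [0.854, 0.521, 0.0], [-0.001, 0.002, -1.0]]
wrist_force: [0.2, 0.5, 1.6]
width: 0.6
grasp_force: 0.0
blue 2304 [0.1351 0.136  0.1615 0.1626]
[0.50600364 0.15774982]
((507.3507080078125, 158.9183349609375), (16.265186309814453, 62.031463623046875), 30.940479278564453)
green 2322 [0.139  0.14   0.1657 0.1667]
((464.09552001953125, -107.94117736816406), (16.8686580657959, 61.9683837890625), 78.51947784423828)
```

View pics/t3.png

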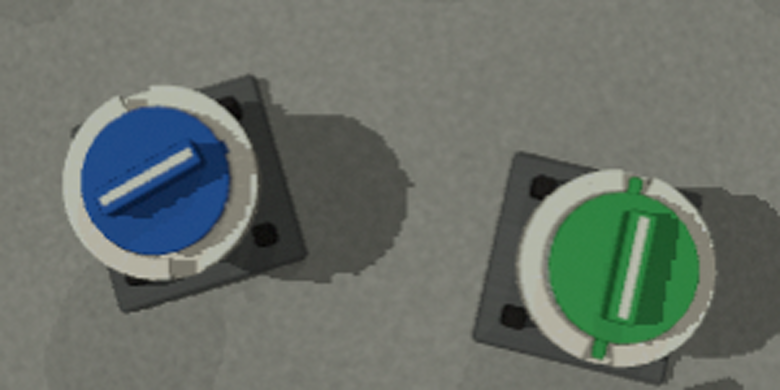

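The blue cap at crop (152,180) has turned 77° clockwise. It stays about 4 mm down on its own, with the lugs hidden under the ring. The green cap at (625,265) is unchanged, and the arm is clear.

```bash
python3 -c "
from rig import r
print(r.close_job())"
```

```text
the job is handed in; nothing more can be done
None
```

The blue cap was pressed down, turned about 77° clockwise and released; the last picture shows it holding about 4 mm down, as a locked cap should, with the green cap unchanged, and the job is handed in.

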